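# Bolt the cobbler's nail chest

## Robot

A 6-joint arm with a two-finger parallel gripper is mounted at the origin on the work surface. World frame = base frame: x ahead of the robot, y to its left, z up, the work surface at z = 0. Lengths are in mm, angles in rad, forces in N, time in s.
With the tool pointing down it reaches from about 350 to 975 mm from the base axis. Payload 7.1 kg.
Tool frame: the origin (TCP) lies at the very end of the fingers, on their centre line; the grasp point (between the pads) lies 19 mm behind it (ctrl.grip_depth is the distance from the TCP to the grasp point, in mm); x points along the fingers, z is the direction in which the jaws open and shut, and the axes are right-handed (so a half turn about x gives the same grasp; the last joint's range is limited). The gripper opens to 88 mm and grips with 3 to 60 N. Pads are 20 mm wide; open, the fingers measure 115 mm over their backs; the gripper's body (75 mm by 178 mm) begins 61 mm behind the grasp point.
Start: joints at [-1.139, 0.423, 1.63, -0, 1.089, -0.019], TCP at [272.318, -562.537, 222.675] pointing down, gripper open.
Joint ranges: [-3, 3], [-0.9, 2.11], [0.09, 2.58], [-1.31, 4.45], [0.11, 2.69], [-2.54, 2.54]. Speed limits (rad/s): [2.39, 2.39, 3.01, 3.14, 3.14, 3.14].

## Interface

Orientations are given as a rotation vector (axis times angle).
In Python, from workcell import ctrl gives the robot as it stands. The module is installed in compiled form; this text tells all that it offers.
- The arm moves only by the tool send_rows, never from a script. Its argument "rows" is a list of rows, each a list of 4 numbers: the shift along the tool's x, y, z in mm, then the turn about the tool's x in rad. In form: [[x, y, z, turn], ...]. A call has 1 to 10 rows; each row shifts and turns the pose as measured when the row begins, along the tool's axes as they then stand; what a row does not reach is not made up. A row lasts 1/12 s, in which the tool goes at most 41.7 mm and 7.16 degrees, less where a joint would pass 70% of its speed; a pose out of reach is approached as far as the arm can. A call with a gripper value outside its range is refused whole. "fingers" is the opening, from 0 (shut) to 1 (fully open), set as the call begins (left out, the last holds). The fingers move at their own pace and stop on an object; the grip force is fixed at half the most. Time passes only in rows, so rows that do not move let the fingers close. It gives the time, the measured TCP pose, the force and the opening at its end, in the units of the state.
- ctrl.get_obs(): the state, without advancing time (a new reading comes with each control period).
- ctrl.get_image(name): name is "scene" or "top" or "wrist"; returns a dict with "img" (420x560x3 uint8, red, green, blue), "depth" (420x560 float32, mm along the optical axis (not along the pixel's ray), 0 where there is no reading), "mtx" (3x3 intrinsics, pixels), "world_from_camera" (4x4, takes a point from camera to world coordinates). Camera axes: x right, y down, z forward; pixel columns grow to the right and rows downward; lengths in mm; the calibration is good to about 2 mm. A picture is of the moment at which its call begins.
- ctrl.close_job(): hands the job in, once; it reports no verdict.
The state is a dict: "t": time; "qpos": joint angles; "qvel": joint speeds; "joint_torque": joint torques, N m; "ee_pos": TCP position; "orientation": TCP orientation; "ft_force": force on the tool from outside, world axes, zero at the start; "moment": the same for the moment, N m; "width": finger opening in mm.
Only numpy, scipy, OpenCV 4.12 (cv2) and the standard library are available. Lean on these libraries where they do the work, as an engineer would, in place of code of your own. Each camera call takes 0.05 s, during which the arm holds its last target.

## Task

Lock the steel nail chest on the bench: press its spring safety catch down with one fingertip and, holding it down, push the bolt by its upright lug fully home through the keeper with the other fingertip. Then let go, so that the catch springs back up and locks the bolt. Only press and push, grasp nothing, and leave the jar, tape roll, hammer and shoe where they are.

Things in the scene. Friction and masses are not known exactly. Their poses are not given: they have to be found in the camera images.
- chest: Low grey steel nail chest, fixed, 264 x 320 mm (its x, y), 90 mm high; origin at the centre of its underside, z up. On its top, on a dark plate (surface at 94 mm), lie the bolt (centre line x = +30 mm) and beside it the catch (x = -30 mm). The bolt slides towards the chest's +y. Two dark bolt guides at y = -75 and +50 mm, tops 117 mm above the bench.
- keeper (a point): Centre of the keeper, a dark staple (32 mm in x, 10 mm in y, top 117 mm above the bench) on the fixed end of the chest's top, 97 mm towards +y from the chest's origin; the bolt's end goes through it.
- bolt (a joint): Travel of the bolt (m): about 0 drawn back, 0.036 fully home against its stop, growing towards the chest's +y. Steel bar 16 mm wide, top 112 mm above the bench, with side teeth 12 mm apart. While the catch is up the bolt is locked, with about 1.5 mm of play; if the catch is let up part way, it locks again at the next gap. About 2 N of friction.
- lug_top (a point): Centre of the top of the bolt's upright lug, a steel block 24 mm (x) by 14 mm (y), rising 38 mm from the bar to 150 mm above the bench; moves with the bolt, axes as the chest's. Push its flat -y face. Drawn back it is at about x = +30, y = -18 mm from the chest's origin.
- catch (a joint): How far the spring safety catch is pressed down (m): 0 up (as it springs back), 0.008 fully down against its stop. Pressed more than 4 mm it frees the bolt. The spring pushes up with about 3 N at the top and 7 N fully down.
- plate_top (a point): Centre of the flat top of the catch's steel thumb plate, 26 mm (x) by 90 mm (y, along the bolt), 130 mm above the bench when up, 122 mm fully down (10 mm above the bolt's bar); x = -30, y = -17 mm from the chest's origin, axes as the chest's. It moves only straight up and down and can be pressed, and slid along, anywhere on its length.
- tack_jar: Small closed glass jar of tacks, 42 mm across, 45 mm high, loose on the chest's top at the -y, +x corner; origin under its centre. To be left alone.
- tape_roll: Roll of paper tape lying flat, 68 mm across, 20 mm high, loose on the chest's top at the -y, -x corner; origin under its centre. To be left alone.
- hammer: Hammer 260 mm long lying on the bench to the left of the chest. To be left alone.
- shoe: Grey shoe with a white sole, 275 x 90 mm, 100 mm high, on the bench to the right of the chest; origin under its centre. To be left alone.

How it is judged (in metres and radians):
On the way, in this order (a step that is already met when the one before it is completed fails the run):
1. a fingertip presses the catch down while the bolt is still drawn back (value of joint catch above 0.004 m and value of joint bolt below 0.005 m and contact force between the fingers and catch above 0.5 N), for 0.1 s.
2. with the catch held down by one fingertip, the other pushes the bolt on its way (value of joint catch above 0.0035 m and value of joint bolt between 0.008 and 0.034 m and contact force between the fingers and catch above 0.3 N and contact force between the fingers and bolt above 0.3 N), for 0.02 s.
3. the bolt is fully home while the catch is still held down by a fingertip (value of joint bolt above 0.034 m and value of joint catch above 0.0035 m and contact force between the fingers and catch above 0.3 N), for 0.02 s.
At the end, for the whole second after the job is handed in: The bolt is home (its travel over 34 of 36 mm), the catch has sprung back up (within 2 mm of its top), which locks the bolt, and the jar and tape roll are at rest (value of joint bolt above 0.034 m and value of joint catch below 0.002 m and linear speed of each of tack_jar, tape_roll below 0.02 m/s); the robot touches nothing.
It fails at once if the jar is moved by more than 20 mm or lifted (distance of tack_jar from where it was at the start of the episode above 0.02 m).
It fails at once if the tape roll is moved by more than 20 mm or lifted (distance of tape_roll from where it was at the start of the episode above 0.02 m).
It fails at once if the hammer is moved by more than 20 mm or lifted (distance of hammer from where it was at the start of the episode above 0.02 m).
It fails at once if the shoe is moved by more than 20 mm or lifted (distance of shoe from where it was at the start of the episode above 0.02 m).
It also fails if it takes over 35 s, if anything falls off the work surface, if the arm or the gripper's body presses on something with over 40 N, if the wrist force passes 120 N, or if a joint passes its speed limit or range.

## Working session

There is one attempt and no reset: what is moved stays moved. The work goes in short steps, Python scripts to look and compute and a tool call to move; the robot and the scene stay as the last step left them, time stands still between calls to the robot, and variables do not carry over. Pictures are saved under pics/ and viewed, and the job is handed in when it is done.

Besides the shell and the picture viewer there is one more tool, called after ">>>" as name(argument=value, ...), one argument or row to a line, values as JSON. send_rows: Moves the arm, as the interface text tells. Its arguments: {"type":"object","properties":{"rows":{"type":"array"},"fingers":{"type":"number"}},"required":["rows"]}

```bash
mkdir -p pics; python3 - <<'E'
from workcell import ctrl
import cv2,numpy as np
o=ctrl.get_obs();print({k:np.round(v,3) for k,v in o.items()})
for n in("scene","top"):
    r=ctrl.get_image(n);cv2.imwrite(f"pics/{n}0.png",r["img"][...,::-1]);np.savez(f"{n}0.npz",**r)
    print(n,np.round(r["mtx"],1),np.round(r["world_from_camera"],3))
E
```

```text
{'t': np.float64(0.0), 'qpos': array([-1.139,  0.424,  1.631, -0.   ,  1.089, -0.019]), 'qvel': array([ 0.   , -0.002, -0.   ,  0.002, -0.   ,  0.   ]), 'joint_torque': array([ 2.0000e-03, -5.4462e+01, -2.7367e+01,  6.4000e-02,  2.3000e-02,
       -0.0000e+00]), 'ee_pos': array([ 272.077, -562.043,  221.897]), 'orientation': array([ 0.872,  1.391, -0.871]), 'ft_force': array([-0.031,  0.01 , -0.976]), 'moment': array([-0.035,  0.06 , -0.016]), 'width': np.float64(87.975)}
scene [[435.7   0.  282.3]
 [  0.  435.7 214.1]
 [  0.    0.    1. ]] [[ 4.590000e-01  6.200000e-01 -6.360000e-01  1.414461e+03]
 [ 8.880000e-01 -3.070000e-01  3.410000e-01 -4.544040e+02]
 [ 1.600000e-02 -7.220000e-01 -6.920000e-01  1.018947e+03]
 [ 0.000000e+00  0.000000e+00  0.000000e+00  1.000000e+00]]
top [[448.2   0.  277.6]
 [  0.  448.2 206.7]
 [  0.    0.    1. ]] [[-2.90000e-02 -9.92000e-01  1.22000e-01  3.96937e+02]
 [-1.00000e+00  2.80000e-02 -7.00000e-03 -2.47970e+01]
 [ 4.00000e-03 -1.22000e-01 -9.93000e-01  1.69696e+03]
 [ 0.00000e+00  0.00000e+00  0.00000e+00  1.00000e+00]]
```

View pics/scene0.png

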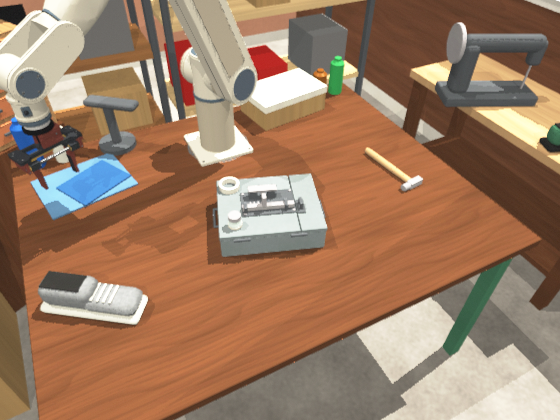

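View pics/top0.png

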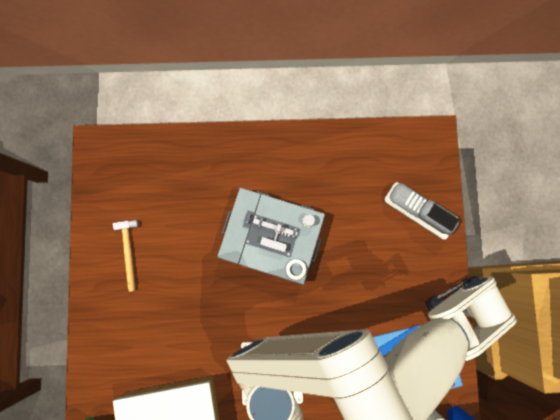

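```bash
cat > h.py <<'E'
import numpy as np,cv2
def cloud(r):
    d=r["depth"];h,w=d.shape;v,u=np.mgrid[:h,:w];K=r["mtx"]
    p=np.stack([(u-K[0,2])/K[0,0]*d,(v-K[1,2])/K[1,1]*d,d],-1)
    T=r["world_from_camera"];return p@T[:3,:3].T+T[:3,3]
E
python3 - <<'E'
from h import *
for n in("scene","top"):
    r=np.load(n+"0.npz");P=cloud(r);ok=r["depth"]>0
    roi=ok&(P[...,0]>330)&(P[...,0]<800)&(abs(P[...,1])<230)
    bench=roi&(abs(P[...,2])<15)
    top=roi&(P[...,2]>82)&(P[...,2]<140)
    nl,lab,st,c=cv2.connectedComponentsWithStats(top.astype(np.uint8))
    i=1+np.argmax(st[1:,4]);m=lab==i
    q=P[m];print(n,np.median(P[bench][:,2]),st[i])
    z=q[:,2];print("topz",np.median(z[(z<95)]))
    print(cv2.minAreaRect(q[:,:2].astype(np.float32)))
    lug=q[z>138];print("lug",len(lug),lug.mean(0) if len(lug) else 0)
    a=m&(P[...,2]>125)&(P[...,2]<134);print("plate",a.sum(),P[a].mean(0), cv2.minAreaRect(P[a][:,:2].astype(np.float32)))
    x,y,w,h=st[i][:4]
    cv2.imwrite(f"pics/{n}z.png",cv2.resize(r["img"][y-15:y+h+15,x-15:x+w+15,::-1],None,fx=4,fy=4,interpolation=cv2.INTER_CUBIC));print(x-15,y-15)
E
```

```text
scene -0.4218596813924478 [ 217  174  111   66 5878]
topz 89.82099960453309
((496.4813232421875, -11.708389282226562), (323.478271484375, 272.1258239746094), 70.96057891845703)
lug 7 [ 539.99222953 -100.80422396  138.73097141]
plate 233 [485.53123619 -49.43998402 129.74233988] ((505.07666015625, -73.42803192138672), (83.6491928100586, 203.2195587158203), 37.39202880859375)
202 159
top 0.03340856102113321 [ 217  188  108   93 6442]
topz 89.9120388577445
((496.123046875, -10.87249755859375), (323.1929931640625, 269.63616943359375), 70.98485565185547)
lug 8 [ 531.67589082 -127.64226203  139.14405178]
plate 190 [479.72912012 -46.34073836 130.03388806] ((495.86956787109375, -46.58177185058594), (118.1312255859375, 234.96334838867188), 1.144152283668518)
202 173
```

```bash
cat >> h.py <<'E'
from scipy.spatial.transform import Rotation as R
C=np.array([496.3,-11.3]);Y=np.deg2rad(-19.02)
def c2w(x,y,z,C=C,Y=Y): return np.array([C[0]+np.cos(Y)*x-np.sin(Y)*y,C[1]+np.sin(Y)*x+np.cos(Y)*y,z])
def w2c(p,C=C,Y=Y):
    d=np.asarray(p)[...,:2]-C;return np.stack([np.cos(Y)*d[...,0]+np.sin(Y)*d[...,1],-np.sin(Y)*d[...,0]+np.cos(Y)*d[...,1],np.asarray(p)[...,2]],-1)
def plan(goal,o):
    M=R.from_rotvec(o["orientation"]).as_matrix()
    print("tool axes\n",M.round(4)); print("tcp in chest",w2c(o["ee_pos"]).round(2))
    print("shift tool",(M.T@(goal-o["ee_pos"])).round(1))
    x=np.array([np.cos(Y),np.sin(Y),0])
    for s in(1,-1): # turn about tool x so z->s*x
        v=M.T@(s*x); print("turn",s,np.arctan2(-v[1],v[2]).round(4))
E
python3 - <<'E'
from h import *
from workcell import ctrl
plan(c2w(0,-45,230),ctrl.get_obs())
for n in("scene","top"):
    r=np.load(n+"0.npz");P=cloud(r);L=w2c(P)
    roi=(r["depth"]>0)&(abs(L[...,0])<150)&(abs(L[...,1])<170)
    for nm,lo,hi in(("lug",143,158),("plate",126,135)):
        a=roi&(L[...,2]>lo)&(L[...,2]<hi)&(abs(L[...,1])<70);print(n,nm,a.sum(),L[a].mean(0).round(1),L[a].min(0).round(1),L[a].max(0).round(1))
E
```

```text
tool axes
 [[-6.000e-04  9.001e-01  4.356e-01]
 [ 1.300e-03  4.356e-01 -9.001e-01]
 [-1.000e+00  0.000e+00 -1.400e-03]]
tcp in chest [ -32.43 -593.79  221.99]
shift tool [  -7.5  410.  -366.2]
turn 1 -0.7881
turn -1 2.3535
scene lug 27 [ 32.4 -18.6 148.3] [ 18.2 -25.3 144. ] [ 42.2 -11.7 151.8]
scene plate 175 [-23.9 -18.3 129.5] [-44.9 -62.6 126. ] [ 43.2  26.3 134.5]
top lug 24 [ 26.1 -17.3 149.5] [ 15.  -23.4 143.7] [ 37.7 -11.2 157.5]
top plate 155 [-32.5 -16.  130.1] [-46.3 -61.8 126. ] [ 33.   51.4 134.8]
```

View pics/topz.png

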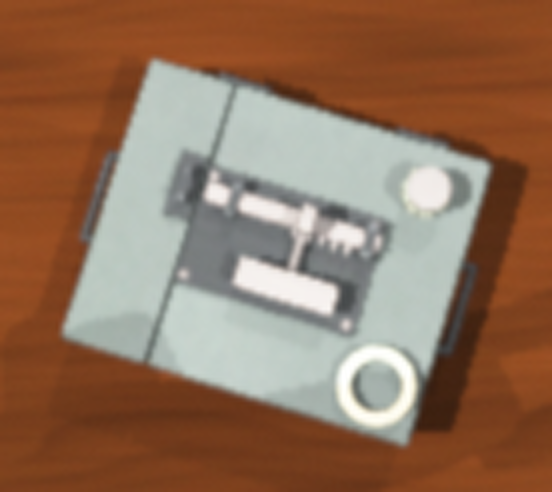

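>>> send_rows(
  fingers=0.53,
  rows=[
    [-1,27,-24,0],
    [-1,27,-24,0],
    [-1,27,-24,0],
    [-1,27,-24,0],
    [-1,27,-24,0],
    [-1,27,-24,0],
    [-1,27,-24,0],
    [-1,27,-24,0],
    [-1,27,-24,0],
    [-1,27,-24,0],
  ],
)

```text
t: 0.93
ee_pos: [411.6, -219.8, 228.7]
orientation: [0.881, 1.391, -0.88]
ft_force: [1.2, -0.0, 0.6]
width: 46.6
```

```bash
python3 - <<'E'
from h import *
from workcell import ctrl
o=ctrl.get_obs();print(o["ee_pos"],o["width"],o["t"]);plan(c2w(0,-45,230),o)
E
```

```text
[ 411.63794514 -219.76770435  228.65541481] 46.551043703723586 0.9333
tool axes
 [[-0.0039  0.905   0.4254]
 [ 0.0029  0.4254 -0.905 ]
 [-1.     -0.0023 -0.0043]]
tcp in chest [ -12.1  -224.68  228.66]
shift tool [  -1.1  133.9 -120.4]
turn 1 -0.7995
turn -1 2.3421
```

>>> send_rows(
  rows=[
    [0,27,-24,0],
    [0,27,-24,0],
    [0,27,-24,0],
    [0,27,-24,0],
    [0,0,0,-0.12],
    [0,0,0,-0.12],
    [0,0,0,-0.12],
    [0,0,0,-0.12],
    [0,0,0,-0.12],
    [0,0,0,-0.12],
  ],
)

```text
t: 1.77
ee_pos: [470.8, -70.2, 227.5]
orientation: [0.305, 1.557, -0.3]
ft_force: [-0.6, 1.0, 0.3]
width: 46.8
```

```bash
python3 - <<'E'
from h import *
from workcell import ctrl
o=ctrl.get_obs();print(o["ee_pos"],o["width"],o["t"]);plan(c2w(0,-45,230),o)
r=ctrl.get_image("wrist");cv2.imwrite("pics/w1.png",r["img"][...,::-1]);np.savez("w1.npz",**r)
E
```

```text
[470.78055018 -70.20439321 227.46496686] 46.8322311502435 1.7667
tool axes
 [[-0.0063  0.3759  0.9266]
 [ 0.0048  0.9266 -0.3759]
 [-1.      0.0021 -0.0076]]
tcp in chest [ -4.93 -64.01 227.46]
shift tool [-2.5 19.2  3.9]
turn 1 -0.0535
turn -1 3.0881
```

View pics/w1.png

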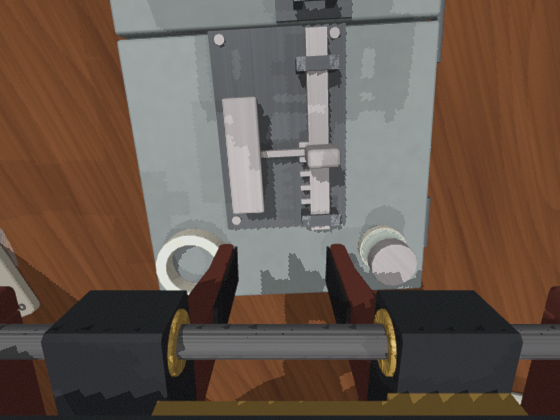

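The wrist view shows the thumb plate at about (243,155), the lug at (322,156), the tape roll at (190,260) and the jar at (390,255). Both fingertips stand just in front of the mechanism. Next I measure the lug and plate from this depth image.

```bash
python3 - <<'E'
from h import *
r=np.load("w1.npz");P=cloud(r);L=w2c(P);v,u=np.mgrid[:420,:560]
roi=(r["depth"]>0)&(v<225)
for nm,lo,hi,ul,uh in(("lug",145,156,295,350),("plate",126,134,215,270),("top",86,92.5,100,440),("bar",109,114.5,295,340)):
    a=roi&(L[...,2]>lo)&(L[...,2]<hi)&(u>ul)&(u<uh)
    if nm!='lug':a=cv2.erode(a.astype(np.uint8),np.ones((3,3)))>0
    q=L[a];print(nm,a.sum(),np.median(q,0).round(1),np.percentile(q,1,0).round(1),np.percentile(q,99,0).round(1),cv2.minAreaRect(q[:,:2].astype(np.float32)))
E
```

```text
lug 631 [ 26.4 -20.6 150. ] [ 15.1 -28.  146.7] [ 37.9 -14.2 151.9] ((26.566864013671875, -21.180009841918945), (23.286163330078125, 14.162068367004395), 0.029588067904114723)
plate 3410 [-32.8 -16.7 130.5] [-44.8 -62.8 128.9] [-21.   23.  132.1] ((-32.931129455566406, -20.130374908447266), (87.92554473876953, 24.629322052001953), 89.88607025146484)
top 36636 [-29.7  18.2  90.5] [-131.2  -89.1   88.6] [125.1 100.1  92.1] ((-3.1131134033203125, 4.664436340332031), (186.91964721679688, 269.6822814941406), 86.99418640136719)
bar 2592 [ 26.2   6.3 112.5] [ 12.1 -71.7 110.8] [ 33.9  70.2 114.1] ((24.02431869506836, 8.116432189941406), (162.44088745117188, 27.108837127685547), 87.40435791015625)
```

```bash
python3 - <<'E'
from h import *
r=np.load("w1.npz");L=w2c(cloud(r))
for v in(150,154,158,170): print(v,[tuple(L[v,u].round(0).astype(int)) for u in range(256,312,5)])
from workcell import ctrl
o=ctrl.get_obs();print(o["t"]);plan(c2w(-1.5,-46,140),o)
E
```

```text
150 [(np.int64(-23), np.int64(-15), np.int64(130)), (np.int64(-22), np.int64(-19), np.int64(95)), (np.int64(-17), np.int64(-18), np.int64(103)), (np.int64(-12), np.int64(-18), np.int64(106)), (np.int64(-8), np.int64(-18), np.int64(108)), (np.int64(-4), np.int64(-18), np.int64(109)), (np.int64(0), np.int64(-18), np.int64(112)), (np.int64(4), np.int64(-18), np.int64(113)), (np.int64(8), np.int64(-18), np.int64(111)), (np.int64(13), np.int64(-19), np.int64(112)), (np.int64(15), np.int64(-16), np.int64(135)), (np.int64(18), np.int64(-15), np.int64(148))]
154 [(np.int64(-23), np.int64(-18), np.int64(130)), (np.int64(-21), np.int64(-20), np.int64(112)), (np.int64(-16), np.int64(-20), np.int64(112)), (np.int64(-12), np.int64(-20), np.int64(113)), (np.int64(-8), np.int64(-21), np.int64(111)), (np.int64(-4), np.int64(-21), np.int64(111)), (np.int64(0), np.int64(-21), np.int64(111)), (np.int64(4), np.int64(-21), np.int64(111)), (np.int64(8), np.int64(-22), np.int64(112)), (np.int64(12), np.int64(-22), np.int64(111)), (np.int64(15), np.int64(-19), np.int64(140)), (np.int64(18), np.int64(-18), n
[... 608 characters left out ...]
4(130)), (np.int64(-20), np.int64(-31), np.int64(129)), (np.int64(-18), np.int64(-36), np.int64(95)), (np.int64(-14), np.int64(-37), np.int64(95)), (np.int64(-10), np.int64(-37), np.int64(94)), (np.int64(-5), np.int64(-37), np.int64(93)), (np.int64(-1), np.int64(-37), np.int64(96)), (np.int64(4), np.int64(-38), np.int64(95)), (np.int64(8), np.int64(-38), np.int64(95)), (np.int64(13), np.int64(-38), np.int64(94)), (np.int64(17), np.int64(-38), np.int64(95)), (np.int64(20), np.int64(-35), np.int64(113))]
1.8167
tool axes
 [[-0.0066  0.369   0.9294]
 [ 0.0048  0.9294 -0.369 ]
 [-1.      0.0021 -0.0079]]
tcp in chest [ -5.06 -64.06 227.38]
shift tool [87.4 18.   3.4]
turn 1 -0.046
turn -1 3.0956
```

>>> send_rows(
  rows=[
    [0,9,1.5,-0.046],
    [0,9,1.5,0],
    [20,0,0,0],
    [20,0,0,0],
    [20,0,0,0],
    [15,0,0,0],
    [5,0,0,0],
    [0,0,0,0],
  ],
)

```text
t: 2.48
ee_pos: [481.2, -51.8, 144.9]
orientation: [0.283, 1.557, -0.277]
ft_force: [0.5, -0.6, 0.4]
width: 46.5
```

```bash
python3 - <<'E'
from h import *
from workcell import ctrl
o=ctrl.get_obs();print(o["ee_pos"],o["width"],o["t"],o["ft_force"]);plan(c2w(-1.5,-46,132),o)
r=ctrl.get_image("wrist");cv2.imwrite("pics/w2.png",r["img"][...,::-1]);np.savez("w2.npz",**r)
E
```

```text
[481.19147994 -51.78796702 144.90138225] 46.53337485740791 2.4833 [ 0.54587328 -0.62700635  0.37045088]
tool axes
 [[-0.004   0.349   0.9371]
 [ 0.0046  0.9371 -0.349 ]
 [-1.      0.0029 -0.0054]]
tcp in chest [ -1.09 -43.2  144.9 ]
shift tool [12.9 -2.8 -0.3]
turn 1 -0.0245
turn -1 3.117
```

View pics/w2.png

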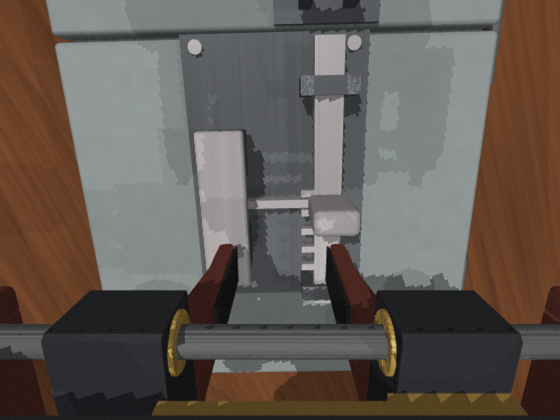

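The fingertips sit over the plate (tip ~(225,250), plate 198-250) and just in front of the lug (face at row ~235, tip ~247). I'll back off 3 mm and then descend in small steps.

>>> send_rows(
  rows=[
    [3,-3,0,-0.024],
    [4,0,0,0],
    [3,0,0,0],
    [0,0,0,0],
  ],
)

```text
t: 2.87
ee_pos: [482.5, -54.6, 137.7]
orientation: [0.267, 1.554, -0.261]
ft_force: [-0.5, 0.8, 0.4]
width: 46.8
```

>>> send_rows(
  rows=[
    [3,0,0,0],
    [2,0,0,0],
    [0,0,0,0],
  ],
)

```text
t: 3.12
ee_pos: [483.5, -54.6, 133.5]
orientation: [0.269, 1.552, -0.262]
ft_force: [-0.3, 0.4, -0.1]
width: 46.5
```

>>> send_rows(
  rows=[
    [3,0,0,0],
    [2,0,0,0],
    [2,0,0,0],
    [0,0,0,0],
  ],
)

```text
t: 3.45
ee_pos: [484.0, -54.6, 126.6]
orientation: [0.269, 1.551, -0.263]
ft_force: [-0.2, 0.0, 5.0]
width: 46.7
```

```bash
python3 - <<'E'
from h import *
from workcell import ctrl
o=ctrl.get_obs();print(o["ee_pos"],o["width"],o["t"],o["ft_force"],o["moment"]);plan(c2w(-1.5,-46,124),o)
E
```

```text
[483.95597264 -54.57415999 126.6139732 ] 46.651983720272405 3.45 [-0.24049489  0.02053539  4.97433645] [-0.01176664  0.2234068   0.0351483 ]
tool axes
 [[ 0.0041  0.3324  0.9431]
 [ 0.0035  0.9431 -0.3324]
 [-1.      0.0047  0.0027]]
tcp in chest [  2.43 -44.93 126.61]
shift tool [ 2.6 -1.1 -3.9]
turn 1 -0.0069
turn -1 3.1347
```

>>> send_rows(
  rows=[
    [1,0,-2,0],
    [1,0,-2,0],
    [1,0,0,0],
    [0,0,0,0],
  ],
)

```text
t: 3.78
ee_pos: [483.4, -54.2, 125.2]
orientation: [0.268, 1.543, -0.262]
ft_force: [-1.0, -0.2, 6.2]
width: 46.6
```

```bash
python3 - <<'E'
from h import *
from workcell import ctrl
o=ctrl.get_obs();print(o["ee_pos"],o["width"],o["t"],o["ft_force"],o["moment"]);plan(c2w(-1.5,-46,123.5),o)
r=ctrl.get_image("wrist");cv2.imwrite("pics/w3.png",r["img"][...,::-1]);np.savez("w3.npz",**r)
o=ctrl.get_obs();print(o["ee_pos"],o["ft_force"])
E
```

```text
[483.43859295 -54.24022785 125.16396973] 46.60745173752222 3.7833 [-0.96548823 -0.16378946  6.20517431] [ 0.07533357  0.32549658 -0.02884374]
tool axes
 [[ 0.0117  0.3319  0.9432]
 [ 0.0014  0.9433 -0.332 ]
 [-0.9999  0.0052  0.0105]]
tcp in chest [  1.83 -44.79 125.16]
shift tool [ 1.6 -1.2 -3.3]
turn 1 -0.0064
turn -1 3.1352
[483.43720165 -54.21852566 125.26068727] [-5.29687538e-01 -5.03052746e-03  5.45335392e+00]
```

View pics/w3.png

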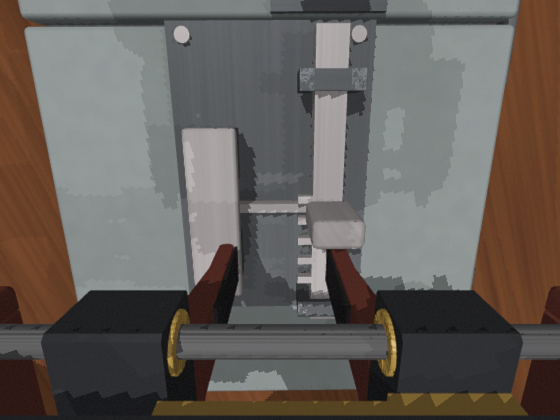

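>>> send_rows(
  rows=[
    [1.5,0,-1,0],
    [1,0,0,0],
    [0.5,0,0,0],
  ],
)

```text
t: 4.08
ee_pos: [483.5, -54.2, 123.3]
orientation: [0.267, 1.54, -0.263]
ft_force: [-1.6, 0.0, 6.6]
width: 46.3
```

>>> send_rows(
  rows=[
    [0.3,3,0,0],
    [0.3,3,0,0],
    [0.3,3,0,0],
  ],
)

```text
t: 4.33
ee_pos: [485.9, -47.7, 123.2]
orientation: [0.263, 1.54, -0.264]
ft_force: [-2.3, -7.4, 7.9]
width: 46.4
```

>>> send_rows(
  rows=[
    [0.2,3,0,0],
    [0.2,3,0,0],
    [0.2,3,0,0],
  ],
)

```text
t: 4.58
ee_pos: [487.9, -41.9, 123.3]
orientation: [0.256, 1.541, -0.266]
ft_force: [-1.5, -7.5, 6.1]
width: 46.8
```

```bash
python3 - <<'E'
from h import *
from workcell import ctrl
o=ctrl.get_obs();print(o["ee_pos"],o["width"],o["t"],o["ft_force"],o["moment"]);plan(c2w(-1.5,0,123.5),o)
r=ctrl.get_image("wrist");cv2.imwrite("pics/w4.png",r["img"][...,::-1]);np.savez("w4.npz",**r)
E
```

```text
[487.92588153 -41.85851118 123.27126414] 46.77987068781716 4.5833 [-1.54182338 -7.53478933  6.08360565] [-1.33339365  0.46950112  0.08499591]
tool axes
 [[ 0.0126  0.3273  0.9448]
 [-0.0084  0.9449 -0.3272]
 [-0.9999 -0.0038  0.0147]]
tcp in chest [  2.04 -31.62 123.27]
shift tool [-0.4 31.6 -3.6]
turn 1 -0.0015
turn -1 3.1401
```

View pics/w4.png

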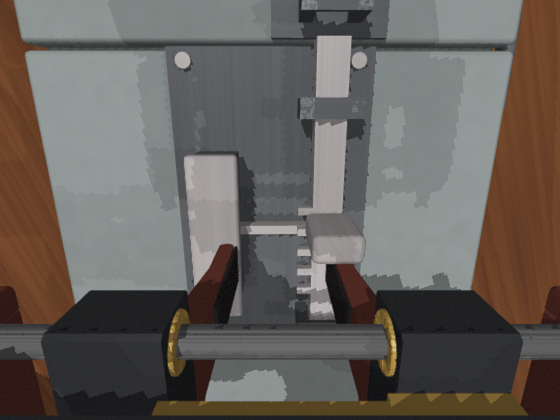

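>>> send_rows(
  rows=[
    [0.2,3,-0.3,0],
    [0.2,3,-0.3,0],
    [0.2,3,-0.3,0],
    [0.2,3,-0.3,0],
    [0.2,3,-0.3,0],
  ],
)

```text
t: 5.05
ee_pos: [491.3, -31.9, 123.4]
orientation: [0.246, 1.539, -0.27]
ft_force: [-1.1, -7.0, 5.0]
width: 46.3
```

>>> send_rows(
  rows=[
    [0.4,3,-0.3,0],
    [0.4,3,-0.3,0],
    [0.3,3,-0.3,0],
    [0.3,3,-0.3,0],
  ],
)

```text
t: 5.38
ee_pos: [494.1, -24.1, 123.3]
orientation: [0.238, 1.538, -0.273]
ft_force: [-1.1, -7.4, 7.1]
width: 46.3
```

```bash
python3 - <<'E'
from h import *
from workcell import ctrl
o=ctrl.get_obs();print(o["ee_pos"],o["width"],o["t"],o["ft_force"],o["moment"]);plan(c2w(-1.5,0,123.5),o)
r=ctrl.get_image("wrist");cv2.imwrite("pics/w5.png",r["img"][...,::-1]);np.savez("w5.npz",**r)
L=w2c(cloud(r));v,u=np.mgrid[:420,:560]
a=(r["depth"]>0)&(v<300)&(u>295)&(u<375)&(L[...,2]>145)&(L[...,2]<156);print(a.sum(),np.median(L[a],0),np.percentile(L[a],2,0),np.percentile(L[a],98,0))
E
```

```text
[494.13659032 -24.07305666 123.32574317] 46.326581420761656 5.3833 [-1.11877169 -7.39670392  7.07712183] [-1.27277794  0.37232879  0.02621405]
tool axes
 [[ 0.0141  0.321   0.947 ]
 [-0.0246  0.9469 -0.3206]
 [-0.9996 -0.0188  0.0212]]
tcp in chest [  2.12 -12.78 123.33]
shift tool [-0.5 12.8 -3.5]
turn 1 0.0051
turn -1 -3.1365
1934 [ 26.08178711   5.56947604 150.04815187] [ 15.32750074 -13.65859183 145.66210741] [ 37.50787399  12.37963884 154.8492749 ]
```

View pics/w5.png

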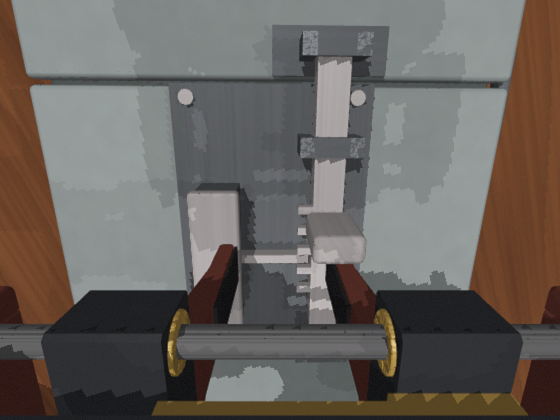

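The catch is held down and the lug has moved about 25 mm. About 11 mm remains.

>>> send_rows(
  rows=[
    [0.3,3,-0.3,0],
    [0.3,3,-0.3,0],
    [0.3,3,-0.3,0],
    [0.3,3,-0.3,0],
    [0.3,3,-0.3,0],
  ],
)

```text
t: 5.85
ee_pos: [497.2, -15.2, 123.3]
orientation: [0.227, 1.536, -0.278]
ft_force: [-5.8, -27.1, 10.6]
width: 46.6
```

>>> send_rows(
  rows=[
    [0.3,3,0,0],
    [0.3,3,0,0],
  ],
)

```text
t: 6.02
ee_pos: [497.2, -15.4, 123.4]
orientation: [0.218, 1.538, -0.285]
ft_force: [-5.8, -22.5, 12.6]
width: 46.5
```

Force has jumped to about 25 N and motion has stopped, so I need to see whether the bolt is against its end stop.

```bash
python3 - <<'E'
from h import *
from workcell import ctrl
o=ctrl.get_obs();print(o["ee_pos"],o["width"],o["t"],o["ft_force"],o["moment"]);plan(c2w(-1.5,0,123.5),o)
r=ctrl.get_image("wrist");cv2.imwrite("pics/w6.png",r["img"][...,::-1]);np.savez("w6.npz",**r)
print(ctrl.get_obs()["ft_force"])
v,u=np.mgrid[:420,:560]
for f in("w3","w5","w6"):
    r=np.load(f+".npz");L=w2c(cloud(r))
    a=(r["depth"]>0)&(v<262)&(u>305)&(u<365)&(L[...,2]>148)&(L[...,2]<152);b=(r["depth"]>0)&(v<240)&(u>180)&(u<245)&(L[...,2]>116)&(L[...,2]<134)
    print(f,np.percentile(L[a][:,1],[2,50,98]).round(1),"plate far end",np.percentile(L[b],98,0).round(1),np.median(L[b][:,2]))
E
```

```text
[497.22528758 -15.38603734 123.42464383] 46.525164537055765 6.0167 [ -5.80021805 -22.54819671  12.63170103] [-3.36895743  0.79462411 -0.78716653]
tool axes
 [[ 0.0102  0.3161  0.9487]
 [-0.045   0.9479 -0.3154]
 [-0.9989 -0.0395  0.0239]]
tcp in chest [  2.21  -3.56 123.42]
shift tool [-0.3  3.6 -3.7]
turn 1 0.0101
turn -1 -3.1315
[ -4.96606971 -22.40158552  11.68442253]
w3 [-27.1 -20.3 -14.6] plate far end [-20.2  23.6 126.4] 125.0399475317265
w5 [ 0.6  6.7 12.1] plate far end [-20.2  24.6 124.1] 122.75252578839866
w6 [10.6 16.4 21.3] plate far end [-20.3  24.7 124. ] 122.65244467375918
```

View pics/w6.png

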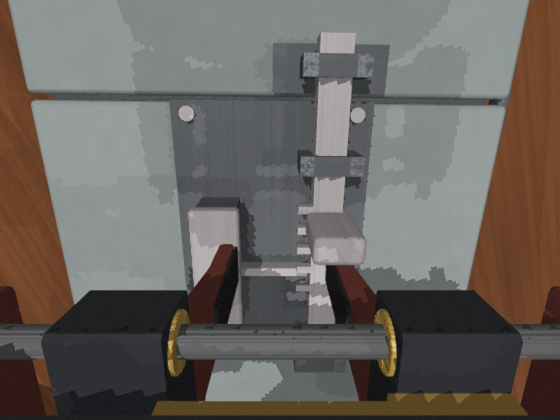

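The lug has travelled about 36 mm and the bolt is through the keeper. The plate is still at 122.6 mm, so the catch is held down. Now I'll release it straight up.

>>> send_rows(
  rows=[
    [-3,-0.5,0,0],
    [-3,-0.5,0,0],
    [-4,-0.5,0,0],
    [-4,-1,0,0],
    [-6,-1,0,0],
    [-10,-1,0,0],
    [-20,-2,0,0],
    [-20,-2,0,0],
    [-20,-2,0,0],
    [0,0,0,0],
  ],
)

```text
t: 6.9
ee_pos: [490.1, -22.1, 218.8]
orientation: [0.219, 1.544, -0.287]
ft_force: [0.3, 0.0, -0.3]
width: 46.8
```

```bash
python3 - <<'E'
from h import *
from workcell import ctrl
o=ctrl.get_obs();print(o["ee_pos"],o["width"],o["t"],o["ft_force"],o["moment"],o["qvel"])
r=ctrl.get_image("wrist");cv2.imwrite("pics/w7.png",r["img"][...,::-1]);np.savez("w7.npz",**r)
v,u=np.mgrid[:420,:560];L=w2c(cloud(r))
a=(r["depth"]>0)&(v<290)&(u>280)&(u<365)&(L[...,2]>148)&(L[...,2]<153);b=(r["depth"]>0)&(v<260)&(u>180)&(u<285)&(L[...,2]>118)&(L[...,2]<136)
print(np.percentile(L[a][:,1],[2,50,98]).round(1),"plate",np.median(L[b],0))
E
```

```text
[490.05024688 -22.0982936  218.80940379] 46.7765553827819 6.9 [ 0.32730445  0.01616557 -0.26203035] [-0.03657217 -0.12497856 -0.03011463] [ 1.44033690e-03  1.61906599e-02  3.23010987e-02 -4.69785138e-05
 -3.23368161e-02  4.02740403e-03]
[ 8.1 15.2 21.1] plate [-32.2369003  -10.14460639 130.35114465]
```

View pics/w7.png

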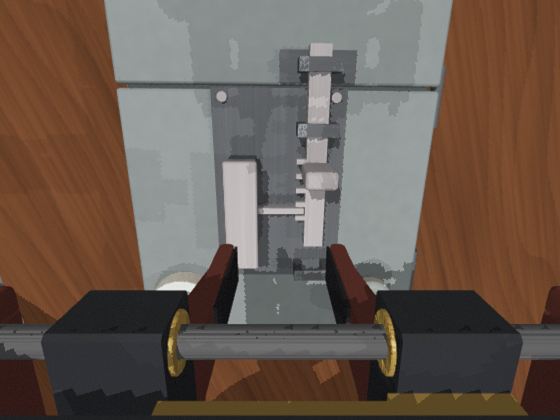

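```bash
python3 - <<'E'
from h import *
v,u=np.mgrid[:420,:560]
for f,vm in(("w1",225),("w6",265),("w7",245)):
    r=np.load(f+".npz");L=w2c(cloud(r));ok=(r["depth"]>0)&(v<vm)
    a=ok&(L[...,0]>18)&(L[...,0]<35)&(L[...,2]>147)&(L[...,2]<153)&(u>295)
    b=ok&(L[...,0]>-42)&(L[...,0]<-25)&(L[...,2]>117)&(L[...,2]<136)
    # median over columns of far edge
    fe=lambda m:np.median([L[...,1][m[:,c],c].max() for c in range(560) if m[:,c].sum()>4])
    ne=lambda m:np.median([L[...,1][m[:,c],c].min() for c in range(560) if m[:,c].sum()>4])
    print(f,"lug far/near",fe(a),ne(a),"plate far",fe(b), "lug-plate",fe(a)-fe(b))
r=dict(np.load("w7.npz"));cv2.imwrite("pics/w7z.png",cv2.resize(r["img"][30:280,200:370,::-1],None,fx=2.4,fy=2.4))
E
```

```text
w1 lug far/near -14.355495589749104 -27.583654140556202 plate far 24.209689174722758 lug-plate -38.565184764471866
w6 lug far/near 21.61266299479638 8.944115588912247 plate far 24.708333002057923 lug-plate -3.0956700072615426
w7 lug far/near 21.42590020028316 7.956133191572017 plate far 24.57412887392171 lug-plate -3.148228673638549
```

```bash
python3 - <<'E'
from h import *
from workcell import ctrl
r=ctrl.get_image("scene");cv2.imwrite("pics/scene1.png",r["img"][...,::-1])
d=np.load("scene0.npz")["img"].astype(int);e=abs(r["img"].astype(int)-d).max(-1)
for n,(x,y,w,h) in dict(jar=(224,208,20,24),shoe=(38,268,112,55),hammer=(362,145,64,48)).items():print(n,np.median(e[y:y+h,x:x+w]),e[y:y+h,x:x+w].mean())
E
```

```text
jar 38.5 38.02708333333333
shoe 2.0 2.201948051948052
hammer 2.0 3.962890625
```

View pics/scene1.png

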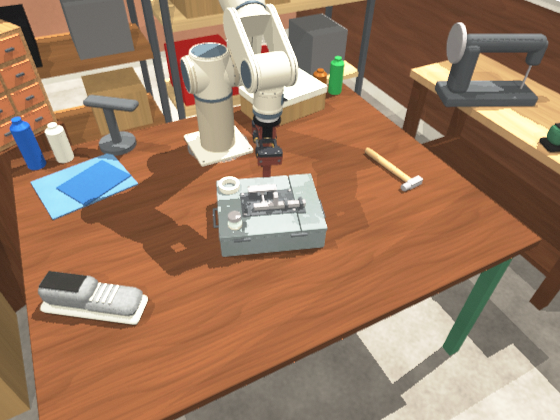

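The jar (235,220), tape roll (228,185), shoe and hammer are all where they were. The pixel difference at the jar is only the arm's shadow. The gripper stands clear above the chest, so I'm handing in.

```bash
python3 -c "
from workcell import ctrl
print(ctrl.close_job())"
```

```text
the job is handed in; nothing more can be done
None
```

I locked the nail chest and handed the job in; the hand-in gives no verdict. One fingertip pressed the catch to about 7 mm down. With it held there, the other pushed the lug until the force jumped to about 25 N at the stop, and then I lifted straight off.

**Last checks, from the wrist camera:**
- **Bolt:** it travelled about 35.4 mm by the lug's position relative to the plate, the same pressed against the stop as after release, and it passes through the keeper. The limit is 34 mm and the cameras are only good to about 2 mm, so this margin is thin on measurement alone.
- **Catch:** the plate is back at 130.4 mm, against 130.5 mm before pressing, so it has sprung fully up.
- **Gripper:** it stands clear at about 219 mm with no contact force.
- **Other objects:** the shoe and hammer areas of the scene picture are unchanged. The jar and tape roll look unmoved. The jar's area did differ in brightness; I put that down to the arm's shadow, judging by eye and not by measurement.

**Disagreement:** the wrist camera put the chest about 3 mm from where the scene and top cameras did. I aimed between the two.

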